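# Throw the bolt of the takings box with the T-handled key

### The job

The bolt of the steel takings box was left part-way. Take the T-handled key from the wooden key block, put it into the lock barrel on top of the box, feel for the hidden slot until the key drops fully home with its flange on the collar, then turn it clockwise (seen from above) to the stop, so that the handle lies square across the box, parallel to the box's long sides. Leave the key standing in the lock like that, and do not disturb the round-headed key or the things lying about.

Things in the scene. Friction and masses are not known exactly. Their poses are not given: they have to be found in the camera images.
- takings_box: low grey steel box, 110 mm front to back (its x) by 130 mm (its y, the long sides), top face 58 mm above the counter, immovable; origin at the centre of its underside, z up. A round steel lock barrel stands in the middle of its top. A coin slot in the top and a wire handle mark the front (-x) side.
- lock_mouth (a point): centre of the upper rim of the lock barrel's collar, 70 mm above the counter; axes as the box. The steel collar (36 mm across) is a funnel: 29 mm wide inside at the rim, narrowing over 12 mm to a straight round bore of 21 mm. The spindle with the key slot lies deep in it.
- spindle_face (a point): centre of the spindle's upper face, 37 mm below the rim, out of sight, axes as the box (it does not turn). A slot 8 mm wide, 16 mm deep crosses the face: at first at any angle from along the box's x to 0.9 rad clockwise of it (from above), not reported. The spindle turns with 0.12 N m friction, stays where left, and has a hard stop clockwise where the slot lies along the box's y
- t_key_grip (a point): centre of the handle of the T-handled key, which stands upright in either hole of the key block. The handle is a black bar 70 mm long (x), 20 mm thick (y), 36 mm high (z, up). Below it: a steel flange 34 mm across, 4 mm thick, its underside 26 mm below this point, then a round shank 18 mm across with a flat blade at its end. Same after a half turn. About 0.14 kg.
- t_key_flange (a point): centre of the underside of the T-handled key's flange, 26 mm below the handle's centre and 50 mm above the tip; axes as t_key_grip
- t_key_tip (a point): tip of the key's flat blade, 76 mm below the handle's centre. The blade is 18 mm wide along the handle bar (x), 6 mm thick (y), 16 mm long, with a round nose. On the spindle face out of line, it holds the flange 13 mm above the collar; within about 0.1 rad of the slot it drops in till the flange sits on the rim. Play in the slot: about 0.11 rad.
- key_block: wooden block 56 x 180 x 58 mm, immovable, origin at the centre of its underside; two holes 22 mm wide go down through it, 60 mm either side of its centre along its y axis. The keys hang in them by their flanges, with a free lift of 50 mm to come out.
- round_key_grip (a point): centre of the round knob (48 mm across, 39 mm high) of the other key, which stands in the other hole; to be left alone
- bean_jar: glass jar of cocoa beans with wooden stopper, 63 mm wide, 85 mm high, loose; origin at its underside; bystander
- stapler: desk stapler 36 x 125 x 47 mm, loose; origin at its underside; bystander
- ribbon_sage: spool of ribbon lying flat, 62 x 68 x 30 mm, loose; origin at its underside; bystander

How it is judged:
By the outcome, as a careful person would: the job done as asked, in the order asked, and still so for the second after the job is handed in, with the robot touching nothing.
It also fails if it takes over 54 s, if anything falls off the work surface, if the arm or the gripper's body presses on something with over 40 N, if the wrist force passes 120 N, or if a joint passes its speed limit or range.

### The arm

A 6-joint arm with a two-finger parallel gripper is mounted at the origin on a cart in front of the work surface, level with it; the furniture and walls round the work are solid. World frame = base frame: x ahead of the robot, y to its left, z up, the work surface at z = 0. Lengths are in m, angles in rad, forces in N, time in s.
With the tool pointing down it reaches from about 0.25 to 0.775 m from the base axis. Payload 4 kg.
Tool frame: the origin (TCP) lies at the centre of the arm's flange, where the gripper is bolted on; the fingertips stand 199 mm ahead of it and the grasp point (between the pads) lies 180 mm ahead of it (robot.tcp_to_tips is the z of the fingertips in the tool frame, in m); z points along the fingers, y is the line along which they close (so a half turn about z gives the same grasp; the last joint's range is limited). The gripper opens to 94 mm and grips with 3 to 60 N. Pads are 16 mm wide; open, the fingers measure 119 mm over their backs; the gripper's body (75 mm by 177 mm) begins 78 mm behind the grasp point.
Start: joints at [-1.215, 0.087, 1.371, -0, 1.684, -0.103], TCP at [0.244, -0.493, 0.405] pointing down, gripper open.
Joint ranges: [-3.1, 3.1], [-0.76, 2.03], [0.27, 2.55], [-1.08, 4.22], [0.17, 2.65], [-2.57, 2.57]. Speed limits (rad/s): [2.79, 2.79, 3.14, 3.14, 3.14, 3.14].

### API

Orientations are given as [roll, pitch, yaw] about the fixed x, y, z axes, in that order (R = Rz(yaw) Ry(pitch) Rx(roll)).
In Python, from bench import robot gives the robot as it stands.
- The arm moves only by the tool play_rows, never from a script. Its arguments are lists of equal length, an entry for each row: "translation": the shift along the tool's x, y, z scaled (see below), a list of three; "twist": the turn, a rotation vector about the tool's x, y, z scaled (see below), a list of three; "gripper": the opening, from -1 (shut) to 1 (fully open). A call has 1 to 8 rows; each row shifts and turns the commanded pose from where the row before left it, along the tool's axes as they then stand; what a row does not reach is not made up. The controller multiplies each number of a shift by 0.04 m and each number of a turn by 0.1 rad. A row lasts 1/10 s, in which the tool goes at most 50 mm and 8.59 degrees, less where a joint would pass 70% of its speed; a pose out of reach is approached as far as the arm can. A call with a number of a shift or a turn outside -1 to 1 is refused whole. A call with a gripper value outside its range is refused whole. The fingers move at their own pace and stop on an object; the grip force is fixed at half the most. Time passes only in rows, so rows that do not move let the fingers close. It gives the time, the measured TCP pose, the force, the opening and the grip force at its end, in the units of the state.
- robot.get_obs(): the state, without advancing time (a new reading comes with each control period).
- robot.snapshot(name): name is "scene" or "top" or "wrist"; returns the picture (420x560x3 uint8, red, green, blue); there is no depth.
- robot.camera_model(name): a dict with "camera_matrix" (3x3 intrinsics, pixels), "rvec" (rotation vector, rad) and "tvec" (3), from world to camera coordinates, as OpenCV has them. Camera axes: x right, y down, z forward; pixel columns grow to the right and rows downward; lengths in m; the calibration is good to about 2 mm. A picture is of the moment at which its call begins: read the wrist's pose just before it. camera_model takes no time and is no camera call; for the wrist camera it gives the pose at the moment of the call.
- robot.close_job(): hands the job in; it is judged then, once.
Trained networks look in the newest picture that a camera, given by its name, has taken for a name from the list of things; names that differ only in an ending like _2 or _b are one class to them, and where a whole thing is asked for, a point or a joint stands for the part that bears it (a point fixed in the world has none). Each returns a list of dicts, best first, with "score" (0 to 1); they miss things now and then, are a little off and sometimes report something else, mostly with a low value. They report only what shows in the picture. A call takes as long as a camera call.
- robot.recognise(name, camera): "centre" ([x, y, z] in m, in world coordinates, good to about 4 mm: the middle of the surface that is visible of it).
- robot.spot_point(name, camera): "centre" ([x, y, z] in m, in world coordinates, good to about 4 mm: a listed point, or the origin of a listed thing).
The state is a dict: "time": time; "joint_positions": joint angles; "qvel": joint speeds; "joint_torque": joint torques, N m; "tool_pos": TCP position; "ee_rot": TCP orientation; "wrist_force": force on the tool from outside, world axes, zero at the start; "wrist_torque": the same for the moment, N m; "width": finger opening in m; "finger_force": force on a finger pad.
Only numpy, scipy, OpenCV 4.12 (cv2) and the standard library are available. Lean on these libraries where they do the work, as an engineer would, in place of code of your own. Each camera call takes 0.05 s, during which the arm holds its last target. There are 200 camera calls.

## Working session

There is one attempt and no reset: what is moved stays moved. The work goes in short steps, Python scripts to look and compute and a tool call to move; the robot and the scene stay as the last step left them, time stands still between calls to the robot, and variables do not carry over. Pictures are saved under pics/ and viewed, at most 10 in all, crops included, and the job is handed in when it is done.

Besides the shell and the picture viewer there is one more tool, called after "Emit:" as name(argument=value, ...) on one line, values as JSON. play_rows: Moves the arm, as the interface text tells. Its arguments: {"type":"object","properties":{"translation":{"type":"array","items":{"type":"array","items":{"type":"number","minimum":-1,"maximum":1}}},"twist":{"type":"array","items":{"type":"array","items":{"type":"number","minimum":-1,"maximum":1}}},"gripper":{"type":"array","items":{"type":"number"}}},"required":["translation","twist","gripper"]}

```bash
mkdir -p pics; ls
python3 - <<'E'
from bench import robot
import cv2, numpy as np
np.set_printoptions(precision=4,suppress=True)
o=robot.get_obs(); print(o['time'],o['tool_pos'],o['ee_rot'],o['width'])
ims=[]
for c in("scene","top"):
    im=robot.snapshot(c); cv2.imwrite(f"pics/{c}0.png",im[:,:,::-1])
    for n in("t_key_grip","lock_mouth","round_key_grip","key_block","takings_box","bean_jar","stapler","ribbon_sage"):
        r=robot.spot_point(n,c)
        print(c,n,[(np.round(d['centre'],4).tolist(),round(d['score'],2)) for d in r[:2]])
E
```

```text
pics
0.0 [ 0.2435 -0.493   0.4035] [-3.1395 -0.0002  0.4588] 0.09397694450245045
scene t_key_grip [([0.3759, -0.4167, 0.0029], 0.73), ([0.4388, -0.1596, 0.0871], 0.7)]
scene lock_mouth [([0.4701, 0.157, 0.0718], 0.86)]
scene round_key_grip [([0.4606, -0.2814, 0.0892], 0.65)]
scene key_block []
scene takings_box [([0.4749, 0.1513, -0.0024], 0.63)]
scene bean_jar [([0.6075, -0.3736, 0.0021], 0.65), ([0.4732, 0.1538, 0.0328], 0.44)]
scene stapler [([0.4245, 0.4166, -0.0007], 0.84)]
scene ribbon_sage [([0.375, -0.4181, 0.0005], 0.75), ([0.4445, -0.2192, -0.0011], 0.37)]
top t_key_grip [([0.4365, -0.1637, 0.0852], 0.69)]
top lock_mouth [([0.471, 0.1564, 0.0743], 0.86), ([0.435, -0.16, 0.0846], 0.22)]
top round_key_grip [([0.4606, -0.2795, 0.0842], 0.81), ([0.3778, -0.4142, 0.0005], 0.38)]
top key_block [([0.4489, -0.2186, 0.0004], 0.81), ([0.6042, -0.3685, 0.0004], 0.45)]
top takings_box [([0.4728, 0.1541, -0.0004], 0.61)]
top bean_jar [([0.6045, -0.3683, -0.0033], 0.78)]
top stapler [([0.4331, 0.4125, -0.0002], 0.8), ([0.4715, 0.1564, 0.0038], 0.22)]
top ribbon_sage [([0.3749, -0.4159, 0.0001], 0.6), ([0.4371, -0.1652, 0.0615], 0.54)]
```

View top.

View pics/top0.png

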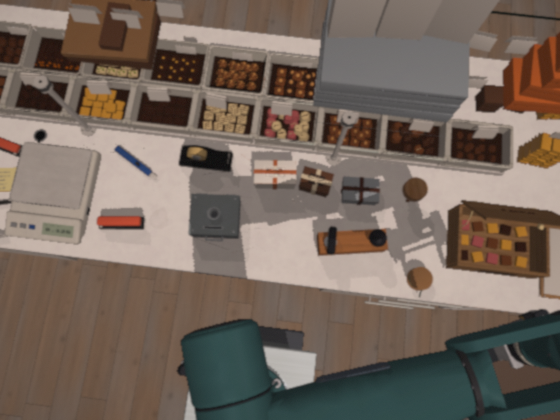

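View pics/scene0.png

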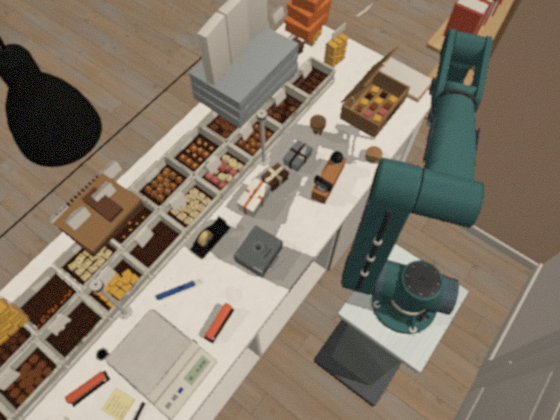

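```bash
cat > h.py <<'E'
from bench import robot
import cv2, numpy as np, math
from scipy.spatial.transform import Rotation as Ro
np.set_printoptions(precision=4,suppress=True)
def st():
    o=robot.get_obs(); print('t',round(o['time'],2),np.array(o['tool_pos']),np.array(o['ee_rot']),'w',round(o['width'],4),'F',np.array(o['wrist_force']),'q6',round(o['joint_positions'][5],3)); return o
def plan(p,yaw,n,p0=None,yaw0=None):
    "n rows from the present pose, tool down, to p,yaw"
    o=robot.get_obs(); p0=np.array(o['tool_pos'] if p0 is None else p0); y=o['ee_rot'][2] if yaw0 is None else yaw0
    d=(np.array(p)-p0)/n; dy=(yaw-y)/n
    for i in range(n):
        c,s=math.cos(y),math.sin(y)
        print([round(v/.04,2) for v in (c*d[0]+s*d[1], s*d[0]-c*d[1], -d[2])],[0,0,round(-dy/.1,2)]); y+=dy
def cam(name):
    m=robot.camera_model(name); R=cv2.Rodrigues(np.array(m['rvec'],float))[0]; return np.array(m['camera_matrix']),R,np.array(m['tvec'],float).ravel()
def topix(P,m):
    K,R,t=m; q=K@(R@np.array(P)+t); return q[:2]/q[2]
def toplane(uv,z,m):
    K,R,t=m; d=R.T@np.linalg.solve(K,[uv[0],uv[1],1]); c=-R.T@t; return c+d*(z-c[2])/d[2]
E
python3 - <<'E'
from h import *
o=st(); K,R,t=cam("wrist"); c=-R.T@t
T=Ro.from_euler('xyz',o['ee_rot']).as_matrix()
print(K, T.T@(c-o['tool_pos']), T.T@R.T)
print('to box'); plan([.40,.12,.42],math.pi-1.3,16)
print('to key'); plan([.38,-.16,.40],2.0,16)
E
```

```text
t 0.9 [ 0.2436 -0.4931  0.4047] [3.1415 0.     0.4588] w 0.0938 F [-0.2821 -0.0288  0.3823] q6 -0.103
[[304.3514   0.     278.8333]
 [  0.     304.3514 213.21  ]
 [  0.       0.       1.    ]] [0.0664 0.0005 0.0201] [[-0.0003 -0.9729 -0.231 ]
 [ 1.     -0.0005  0.0008]
 [-0.0009 -0.231   0.9729]]
to box
[np.float64(0.64), np.float64(-0.75), np.float64(-0.02)] [0, 0, np.float64(-0.86)]
[np.float64(0.71), np.float64(-0.69), np.float64(-0.02)] [0, 0, np.float64(-0.86)]
[np.float64(0.76), np.float64(-0.63), np.float64(-0.02)] [0, 0, np.float64(-0.86)]
[np.float64(0.81), np.float64(-0.56), np.float64(-0.02)] [0, 0, np.float64(-0.86)]
[np.float64(0.86), np.float64(-0.49), np.float64(-0.02)] [0, 0, np.float64(-0.86)]
[np.float64(0.9), np.float64(-0.41), np.float64(-0.02)] [0, 0, np.float64(-0.86)]
[np.float64(0.93), np.float64(-0.33), np.float64(-0.02)] [0, 0, np.float64(-0.86)]
[np.float64(0.96), np.float64(-0.25), np.float64(-0.02)] [0, 0, np.float64(-0.86)]
[np.float64(0.97), np.float64(-0.17), np.float64(-0.02)] [0, 0, np.float64(-0.86)]
[np.float64(0.99), np.float64(-0.08), np.float64(
[... 1134 characters left out ...]
(-0.03), np.float64(0.01)] [0, 0, np.float64(-0.96)]
[np.float64(0.56), np.float64(0.03), np.float64(0.01)] [0, 0, np.float64(-0.96)]
[np.float64(0.56), np.float64(0.08), np.float64(0.01)] [0, 0, np.float64(-0.96)]
[np.float64(0.55), np.float64(0.13), np.float64(0.01)] [0, 0, np.float64(-0.96)]
[np.float64(0.53), np.float64(0.19), np.float64(0.01)] [0, 0, np.float64(-0.96)]
[np.float64(0.51), np.float64(0.24), np.float64(0.01)] [0, 0, np.float64(-0.96)]
[np.float64(0.49), np.float64(0.28), np.float64(0.01)] [0, 0, np.float64(-0.96)]
[np.float64(0.46), np.float64(0.33), np.float64(0.01)] [0, 0, np.float64(-0.96)]
[np.float64(0.42), np.float64(0.37), np.float64(0.01)] [0, 0, np.float64(-0.96)]
```

Run:
```python
from h import *
plan([.45,0,.45],math.pi,32)
```

```text
[np.float64(0.32), np.float64(-0.27), np.float64(-0.04)] [0, 0, np.float64(-0.84)]
[np.float64(0.34), np.float64(-0.25), np.float64(-0.04)] [0, 0, np.float64(-0.84)]
[np.float64(0.36), np.float64(-0.22), np.float64(-0.04)] [0, 0, np.float64(-0.84)]
[np.float64(0.37), np.float64(-0.19), np.float64(-0.04)] [0, 0, np.float64(-0.84)]
[np.float64(0.39), np.float64(-0.15), np.float64(-0.04)] [0, 0, np.float64(-0.84)]
[np.float64(0.4), np.float64(-0.12), np.float64(-0.04)] [0, 0, np.float64(-0.84)]
[np.float64(0.41), np.float64(-0.09), np.float64(-0.04)] [0, 0, np.float64(-0.84)]
[np.float64(0.41), np.float64(-0.05), np.float64(-0.04)] [0, 0, np.float64(-0.84)]
[np.float64(0.42), np.float64(-0.02), np.float64(-0.04)] [0, 0, np.float64(-0.84)]
[np.float64(0.42), np.float64(0.02), np.float64(-0.04)] [0, 0, np.float64(-0.84)]
[np.float64(0.41), np.float64(0.05), np.float64(-0.04)] [0, 0, np.float64(-0.84)]
[np.float64(0.41), np.float64(0.09), np.float64(-0.04)] [0, 0, np.float64(-0.84)]
[np.float64(0.4), np.float64(0.12), np.float64(-0.04)] [0, 0, np.float64(-0.84)]
[np.float64(0.39), np.float
[... 831 characters left out ...]
.float64(-0.04)] [0, 0, np.float64(-0.84)]
[np.float64(0.11), np.float64(0.4), np.float64(-0.04)] [0, 0, np.float64(-0.84)]
[np.float64(0.08), np.float64(0.41), np.float64(-0.04)] [0, 0, np.float64(-0.84)]
[np.float64(0.04), np.float64(0.42), np.float64(-0.04)] [0, 0, np.float64(-0.84)]
[np.float64(0.01), np.float64(0.42), np.float64(-0.04)] [0, 0, np.float64(-0.84)]
[np.float64(-0.03), np.float64(0.42), np.float64(-0.04)] [0, 0, np.float64(-0.84)]
[np.float64(-0.06), np.float64(0.41), np.float64(-0.04)] [0, 0, np.float64(-0.84)]
[np.float64(-0.09), np.float64(0.41), np.float64(-0.04)] [0, 0, np.float64(-0.84)]
[np.float64(-0.13), np.float64(0.4), np.float64(-0.04)] [0, 0, np.float64(-0.84)]
```

Emit:
play_rows(translation=[[0.32,-0.27,-0.04],[0.34,-0.25,-0.04],[0.36,-0.22,-0.04],[0.37,-0.19,-0.04],[0.39,-0.15,-0.04],[0.4,-0.12,-0.04],[0.41,-0.09,-0.04],[0.41,-0.05,-0.04]], twist=[[0,0,-0.84],[0,0,-0.84],[0,0,-0.84],[0,0,-0.84],[0,0,-0.84],[0,0,-0.84],[0,0,-0.84],[0,0,-0.84]], gripper=[1,1,1,1,1,1,1,1])

```text
time: 1.7
tool_pos: [0.2957, -0.3691, 0.4177]
ee_rot: [3.141, 0.0, 1.134]
wrist_force: [-0.4, -1.1, 0.5]
width: 0.0938
finger_force: 0.0
```

Emit:
play_rows(translation=[[0.42,-0.02,-0.04],[0.42,0.02,-0.04],[0.41,0.05,-0.04],[0.41,0.09,-0.04],[0.4,0.12,-0.04],[0.39,0.15,-0.04],[0.37,0.18,-0.04],[0.36,0.22,-0.04]], twist=[[0,0,-0.84],[0,0,-0.84],[0,0,-0.84],[0,0,-0.84],[0,0,-0.84],[0,0,-0.84],[0,0,-0.84],[0,0,-0.84]], gripper=[1,1,1,1,1,1,1,1])

```text
time: 2.5
tool_pos: [0.3472, -0.2457, 0.4305]
ee_rot: [3.141, 0.0, 1.806]
wrist_force: [0.6, -0.8, -0.2]
width: 0.0943
finger_force: 0.0
```

Emit:
play_rows(translation=[[0.34,0.24,-0.04],[0.32,0.27,-0.04],[0.29,0.3,-0.04],[0.27,0.32,-0.04],[0.24,0.34,-0.04],[0.21,0.36,-0.04],[0.18,0.38,-0.04],[0.15,0.39,-0.04]], twist=[[0,0,-0.84],[0,0,-0.84],[0,0,-0.84],[0,0,-0.84],[0,0,-0.84],[0,0,-0.84],[0,0,-0.84],[0,0,-0.84]], gripper=[1,1,1,1,1,1,1,1])

```text
time: 3.3
tool_pos: [0.3979, -0.122, 0.4433]
ee_rot: [3.142, 0.001, 2.478]
wrist_force: [-0.7, 0.6, 0.5]
width: 0.0943
finger_force: 0.0
```

Emit:
play_rows(translation=[[0.11,0.4,-0.04],[0.08,0.41,-0.04],[0.04,0.42,-0.04],[0.01,0.42,-0.04],[-0.03,0.42,-0.04],[-0.06,0.41,-0.04],[-0.09,0.41,-0.04],[-0.13,0.4,-0.04]], twist=[[0,0,-0.84],[0,0,-0.84],[0,0,-0.84],[0,0,-0.84],[0,0,-0.84],[0,0,-0.84],[0,0,-0.84],[0,0,-0.84]], gripper=[1,1,1,1,1,1,1,1])

```text
time: 4.1
tool_pos: [0.4493, 0.0018, 0.4561]
ee_rot: [-3.141, 0.0, -3.133]
wrist_force: [0.1, 0.6, 0.1]
width: 0.0939
finger_force: 0.0
```

Run:
```python
from h import *
st(); im=robot.snapshot("wrist"); cv2.imwrite("pics/w1.png",im[:,:,::-1])
for n in("t_key_grip","lock_mouth","round_key_grip","key_block","takings_box"):
    print(n,[(np.round(d['centre'],4).tolist(),round(d['score'],2)) for d in robot.spot_point(n,"wrist")[:2]])
st()
```

```text
t 4.1 [0.4493 0.0018 0.4561] [-3.1415  0.0003 -3.1329] w 0.0939 F [0.0796 0.6429 0.1361] q6 -1.702
t_key_grip [([0.4362, -0.1614, 0.0847], 0.87)]
lock_mouth [([0.4755, 0.1512, 0.0715], 0.59)]
round_key_grip [([0.4533, -0.2761, 0.0845], 0.64)]
key_block [([0.4492, -0.2213, 0.001], 0.9)]
takings_box [([0.4746, 0.1557, -0.0006], 0.7)]
t 4.4 [0.449  0.0005 0.4558] [-3.1411 -0.0002 -3.1383] w 0.0943 F [-0.5368  0.2109 -0.3559] q6 -1.699
```

View pics/w1.png

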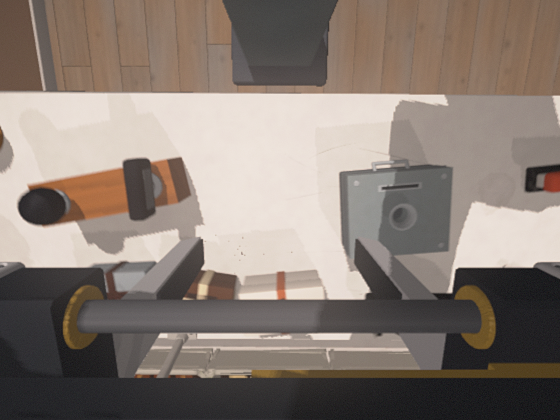

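Run:
```python
from h import *
im=cv2.imread("pics/w1.png")
f=lambda a:cv2.resize(a,None,fx=4,fy=4,interpolation=cv2.INTER_CUBIC)
a=f(im[145:230,112:172]); b=f(im[150:270,328:463])
o=np.zeros((480,800,3),np.uint8); o[:a.shape[0],:a.shape[1]]=a; o[:b.shape[0],250:250+b.shape[1]]=b
cv2.imwrite("pics/w1c.png",cv2.convertScaleAbs(o,alpha=1.8,beta=20))
```

```text
(no output)
```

View pics/w1c.png

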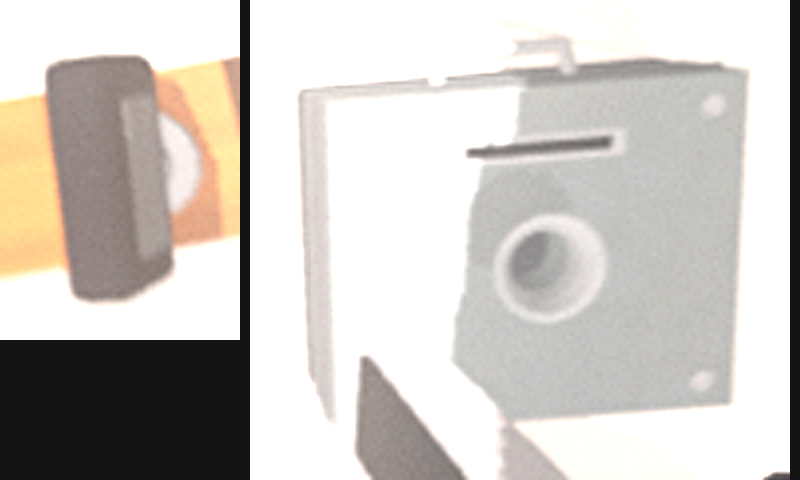

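Run:
```python
from h import *
m=cam("wrist"); B=lambda x,y,z:toplane((328+(x-250)/4,150+y/4),z,m); A=lambda x,y,z:toplane((112+x/4,145+y/4),z,m)
ang=lambda d:math.atan2(d[1],d[0])
c=[B(325,92,.058),B(747,72,.058),B(733,404,.058),B(335,418,.058)]
for p in c:print(p)
print('rim',B(551,268,.070),'len',[np.linalg.norm(c[i]-c[(i+1)%4]) for i in range(4)])
print('box yaw: right edge',ang(c[2]-c[1]),'front edge -pi/2',ang(c[1]-c[0])-math.pi/2,'slot',ang(B(612,143,.058)-B(468,153,.058))-math.pi/2,'centre',(c[1]+c[2]+c[0]+c[3])/4)
a,b=A(48,65,.102),A(72,293,.102); print('key',a,b,np.linalg.norm(a-b),ang(b-a))
print(topix([.436,-.1614,.084],m), topix([.436,-.1614,.102],m))
for x,y in((95,58),(120,96),(135,258)):print(A(x,y,.102))
```

```text
[0.4208 0.0835 0.058 ]
[0.4142 0.213  0.058 ]
[0.5225 0.223  0.058 ]
[0.5278 0.0926 0.058 ]
rim [0.4737 0.1537 0.07  ] len [np.float64(0.12971696972540986), np.float64(0.10870766463963817), np.float64(0.1305287983092814), np.float64(0.10742973838975557)]
box yaw: right edge 0.09247393228253602 front edge -pi/2 0.05061249262274492 slot 0.07366590934020345 centre [0.4714 0.153  0.058 ]
key [ 0.4044 -0.1684  0.102 ] [ 0.4682 -0.1689  0.102 ] 0.06376553867720453 -0.008197777471938604
[140.7376 187.6876] [133.5477 190.1282]
[ 0.4025 -0.1554  0.102 ]
[ 0.4127 -0.1497  0.102 ]
[ 0.458 -0.15   0.102]
```

Emit:
play_rows(translation=[[0.04,-0.5,0.42],[0.04,-0.5,0.42],[0.04,-0.5,0.42],[0.04,-0.5,0.42],[0.04,-0.5,0.42],[0.04,-0.5,0.42],[0.04,-0.5,0.42],[0.04,-0.5,0.42]], twist=[[0,0,0.1],[0,0,0],[0,0,0],[0,0,0],[0,0,0],[0,0,0],[0,0,0],[0,0,0]], gripper=[1,1,1,1,1,1,1,1])

```text
time: 5.2
tool_pos: [0.4351, -0.1604, 0.3209]
ee_rot: [-3.141, 0.0, 3.134]
wrist_force: [0.2, -0.2, 1.0]
width: 0.0945
finger_force: 0.0
```

Run:
```python
from h import *
o=st(); m=cam("wrist"); im=robot.snapshot("wrist")
print([(np.round(d['centre'],4).tolist(),round(d['score'],2)) for d in robot.spot_point("t_key_grip","wrist")[:2]])
st()
for z in(.066,.102):
  for x,y in((-.035,-.01),(-.035,.01),(.035,.01),(.035,-.01)):
    u=topix([.4365+x,-.16+y,z],m); cv2.circle(im,tuple(int(round(v)) for v in u),2,(255,0,0) if z>.1 else (0,255,0),-1)
cv2.imwrite("pics/w2.png",im[:,:,::-1])
```

```text
t 5.2 [ 0.4351 -0.1604  0.3209] [-3.1412  0.0002  3.1345] w 0.0945 F [ 0.1528 -0.2389  0.9761] q6 -2.039
[([0.4356, -0.1605, 0.0869], 0.98)]
t 5.3 [ 0.4345 -0.1608  0.3188] [ 3.1401 -0.0051  3.1318] w 0.0937 F [-0.287   1.1242 -0.2976] q6 -2.038
```

View pics/w2.png

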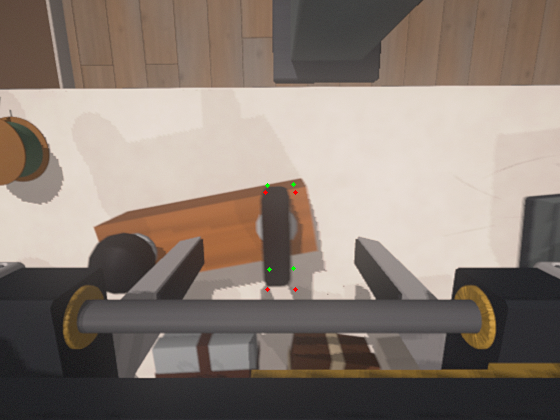

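Emit:
play_rows(translation=[[0,-0.04,0.3],[0,0,0.3],[0,0,0.3],[0,0,0.3],[0,0,0.1],[0,0,0],[0,0,0],[0,0,0]], twist=[[0,0,0],[0,0,0],[0,0,0],[0,0,0],[0,0,0],[0,0,0],[0,0,0],[0,0,0]], gripper=[1,1,1,1,1,-1,-1,-1])

```text
time: 6.1
tool_pos: [0.4361, -0.1606, 0.2702]
ee_rot: [-3.141, 0.001, 3.137]
wrist_force: [0.1, -0.0, -0.4]
width: 0.0739
finger_force: 0.0
```

Emit:
play_rows(translation=[[0,0,0],[0,0,0],[0,0,0],[0,0,0]], twist=[[0,0,0],[0,0,0],[0,0,0],[0,0,0]], gripper=[-1,-1,-1,-1])

```text
time: 6.5
tool_pos: [0.4358, -0.1605, 0.2696]
ee_rot: [-3.141, 0.0, 3.137]
wrist_force: [-0.6, 0.4, 0.7]
width: 0.0416
finger_force: 0.0
```

Emit:
play_rows(translation=[[0,0,0],[0,0,0],[0,0,0],[0,0,0],[0,0,0]], twist=[[0,0,0],[0,0,0],[0,0,0],[0,0,0],[0,0,0]], gripper=[-1,-1,-1,-1,-1])

```text
time: 7.0
tool_pos: [0.4358, -0.1606, 0.2695]
ee_rot: [-3.141, -0.0, 3.137]
wrist_force: [-0.3, -1.1, 0.3]
width: 0.0195
finger_force: 30.0
```

Emit:
play_rows(translation=[[0,0,-0.2],[0,0,-0.4],[0,0,-0.4],[0,0,-0.4],[0,0,-0.4],[0,0,-0.4],[0,0,0]], twist=[[0,0,0],[0,0,0],[0,0,0],[0,0,0],[0,0,0],[0,0,0],[0,0,0]], gripper=[-1,-1,-1,-1,-1,-1,-1])

```text
time: 7.7
tool_pos: [0.4363, -0.1606, 0.3602]
ee_rot: [-3.139, 0.005, 3.137]
wrist_force: [0.1, -1.1, -1.5]
width: 0.0198
finger_force: 30.0
```

Run:
```python
from h import *
o=st(); print(o['finger_force']); plan([.473,.1545,.362],math.pi+.175,12,yaw0=o['ee_rot'][2]%(2*math.pi))
```

```text
t 7.7 [ 0.4363 -0.1606  0.3602] [-3.1395  0.0047  3.137 ] w 0.0198 F [ 0.0757 -1.1154 -1.5048] q6 -2.041
29.99746799468994
[np.float64(-0.07), np.float64(0.66), np.float64(-0.0)] [0, 0, np.float64(-0.15)]
[np.float64(-0.08), np.float64(0.66), np.float64(-0.0)] [0, 0, np.float64(-0.15)]
[np.float64(-0.09), np.float64(0.65), np.float64(-0.0)] [0, 0, np.float64(-0.15)]
[np.float64(-0.1), np.float64(0.65), np.float64(-0.0)] [0, 0, np.float64(-0.15)]
[np.float64(-0.11), np.float64(0.65), np.float64(-0.0)] [0, 0, np.float64(-0.15)]
[np.float64(-0.12), np.float64(0.65), np.float64(-0.0)] [0, 0, np.float64(-0.15)]
[np.float64(-0.13), np.float64(0.65), np.float64(-0.0)] [0, 0, np.float64(-0.15)]
[np.float64(-0.14), np.float64(0.65), np.float64(-0.0)] [0, 0, np.float64(-0.15)]
[np.float64(-0.15), np.float64(0.64), np.float64(-0.0)] [0, 0, np.float64(-0.15)]
[np.float64(-0.16), np.float64(0.64), np.float64(-0.0)] [0, 0, np.float64(-0.15)]
[np.float64(-0.17), np.float64(0.64), np.float64(-0.0)] [0, 0, np.float64(-0.15)]
[np.float64(-0.18), np.float64(0.64), np.float64(-0.0)] [0, 0, np.float64(-0.15)]
```

Emit:
play_rows(translation=[[-0.07,0.66,0],[-0.08,0.66,0],[-0.09,0.65,0],[-0.1,0.65,0],[-0.11,0.65,0],[-0.12,0.65,0],[-0.13,0.65,0],[-0.14,0.65,0]], twist=[[0,0,-0.15],[0,0,-0.15],[0,0,-0.15],[0,0,-0.15],[0,0,-0.15],[0,0,-0.15],[0,0,-0.15],[0,0,-0.15]], gripper=[-1,-1,-1,-1,-1,-1,-1,-1])

```text
time: 8.5
tool_pos: [0.4591, 0.051, 0.3564]
ee_rot: [3.141, -0.002, -3.026]
wrist_force: [-0.3, 1.0, -2.4]
width: 0.0201
finger_force: 30.0
```

Emit:
play_rows(translation=[[-0.15,0.64,0],[-0.16,0.64,0],[-0.17,0.64,0],[-0.18,0.64,0],[0,0,0],[0,0,0]], twist=[[0,0,-0.15],[0,0,-0.15],[0,0,-0.15],[0,0,-0.15],[0,0,0],[0,0,0]], gripper=[-1,-1,-1,-1,-1,-1])

```text
time: 9.1
tool_pos: [0.4713, 0.1551, 0.3564]
ee_rot: [-3.141, -0.002, -2.965]
wrist_force: [-0.0, -0.1, -1.6]
width: 0.0198
finger_force: 30.0
```

Run:
```python
from h import *
o=st(); m=cam("wrist"); im=robot.snapshot("wrist"); cv2.imwrite("pics/w3r.png",im[:,:,::-1])
for n in("t_key_tip","lock_mouth","takings_box"): print(n,[(np.round(d['centre'],4).tolist(),round(d['score'],2)) for d in robot.spot_point(n,"wrist")[:2]])
T=Ro.from_euler('xyz',o['ee_rot']).as_matrix(); tip=np.array(o['tool_pos'])+T@[0,0,.2615]; print('tip expected',tip)
L=np.array([.473,.1545,.07]); b=.075
for k in range(24):
    a=k*math.pi/12
    for P,c in((L+[.0145*math.cos(a),.0145*math.sin(a),0],(255,0,0)),(L+[.018*math.cos(a),.018*math.sin(a),0],(0,255,0))):
        u=topix(P,m); cv2.circle(im,tuple(int(round(v)) for v in u),1,c,-1)
for x,y in((-.055,-.065),(-.055,.065),(.055,.065),(.055,-.065)):
    u=topix([L[0]+x*math.cos(b)-y*math.sin(b),L[1]+x*math.sin(b)+y*math.cos(b),.058],m); cv2.circle(im,tuple(int(round(v)) for v in u),2,(255,0,0),-1)
u=topix(tip,m); print(u); cv2.circle(im,tuple(int(round(v)) for v in u),2,(255,255,0),-1)
cv2.imwrite("pics/w3.png",cv2.resize(im[100:340,140:440,::-1],None,fx=2.5,fy=2.5,interpolation=cv2.INTER_CUBIC))
```

```text
t 9.1 [0.4713 0.1551 0.3564] [-3.1409 -0.0021 -2.9652] w 0.0198 F [-0.0464 -0.0535 -1.6445] q6 -1.543
t_key_tip []
lock_mouth []
takings_box [([0.4759, 0.1543, -0.0019], 0.73)]
tip expected [0.4708 0.1548 0.0949]
[279.7121 224.2139]
```

View pics/w3.png

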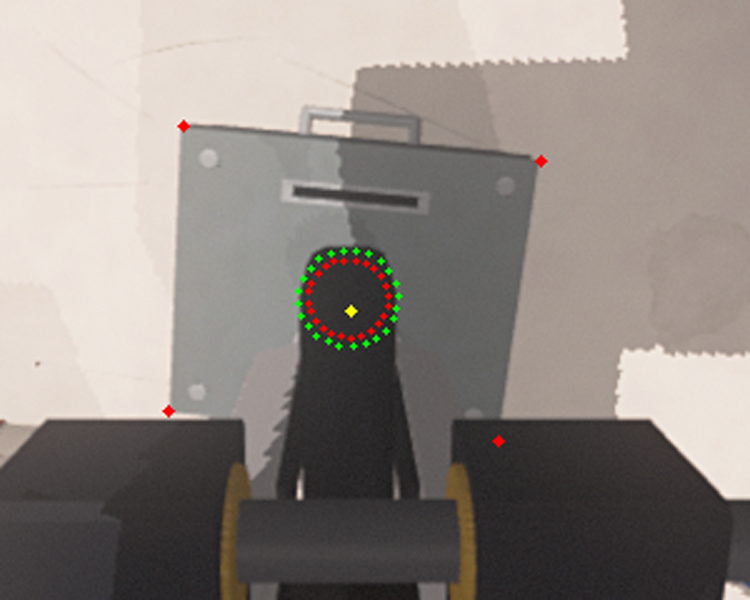

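Emit:
play_rows(translation=[[-0.04,-0.02,0.2],[0,0,0.2],[0,0,0.2],[0,0,0.2],[0,0,0.2],[0,0,0.2],[0,0,0.2],[0,0,0]], twist=[[0,0,0],[0,0,0],[0,0,0],[0,0,0],[0,0,0],[0,0,0],[0,0,0],[0,0,0]], gripper=[-1,-1,-1,-1,-1,-1,-1,-1])

```text
time: 10.1
tool_pos: [0.4728, 0.1543, 0.2998]
ee_rot: [-3.141, -0.003, -2.966]
wrist_force: [0.1, -0.2, -1.4]
width: 0.0199
finger_force: 30.0
```

Emit:
play_rows(translation=[[0,0,0.05],[0,0,0.05],[0,0,0.05],[0,0,0]], twist=[[0,0,0],[0,0,0],[0,0,0],[0,0,0]], gripper=[-1,-1,-1,-1])

```text
time: 10.5
tool_pos: [0.4732, 0.1544, 0.2953]
ee_rot: [-3.142, -0.0, -2.966]
wrist_force: [-1.1, 0.1, -2.7]
width: 0.02
finger_force: 30.0
```

Emit:
play_rows(translation=[[0,0,0.05],[0,0,0.0],[0,0,0]], twist=[[0,0,0],[0,0,0],[0,0,0]], gripper=[-1,-1,-1])

```text
time: 10.8
tool_pos: [0.4732, 0.1544, 0.2933]
ee_rot: [-3.142, -0.0, -2.966]
wrist_force: [-0.8, -0.0, -2.3]
width: 0.02
finger_force: 30.0
```

Emit:
play_rows(translation=[[0,0,0.05],[0,0,0.0],[0,0,0]], twist=[[0,0,0],[0,0,0],[0,0,0]], gripper=[-1,-1,-1])

```text
time: 11.1
tool_pos: [0.4732, 0.1544, 0.2912]
ee_rot: [-3.142, -0.0, -2.966]
wrist_force: [-0.7, -0.5, -2.5]
width: 0.0198
finger_force: 30.0
```

Emit:
play_rows(translation=[[0,0,0.05],[0,0,0.05],[0,0,0]], twist=[[0,0,0],[0,0,0],[0,0,0]], gripper=[-1,-1,-1])

```text
time: 11.4
tool_pos: [0.4732, 0.1544, 0.2871]
ee_rot: [3.142, -0.0, -2.966]
wrist_force: [-0.6, 0.5, -2.3]
width: 0.0198
finger_force: 30.0
```

Emit:
play_rows(translation=[[0,0,0.05],[0,0,0.05],[0,0,0]], twist=[[0,0,0],[0,0,0],[0,0,0]], gripper=[-1,-1,-1])

```text
time: 11.7
tool_pos: [0.4732, 0.1544, 0.2831]
ee_rot: [3.142, -0.0, -2.966]
wrist_force: [-0.1, 0.2, -2.4]
width: 0.02
finger_force: 30.0
```

Emit:
play_rows(translation=[[0,0,0.05],[0,0,0],[0,0,0]], twist=[[0,0,0],[0,0,0],[0,0,0]], gripper=[-1,-1,-1])

```text
time: 12.0
tool_pos: [0.4732, 0.1544, 0.2815]
ee_rot: [3.142, 0.0, -2.966]
wrist_force: [-1.6, -0.3, -0.4]
width: 0.02
finger_force: 30.0
```

Emit:
play_rows(translation=[[0,0,0.01],[0,0,0],[0,0,0],[0,0,0],[0,0,0],[0,0,0]], twist=[[0,0,0.5],[0,0,0.5],[0,0,0.7],[0,0,0.7],[0,0,0.7],[0,0,0.7]], gripper=[-1,-1,-1,-1,-1,-1])

```text
time: 12.6
tool_pos: [0.4731, 0.1547, 0.2815]
ee_rot: [3.141, -0.0, 2.935]
wrist_force: [-2.8, 1.0, 1.2]
width: 0.02
finger_force: 30.0
```

Run:
```python
from h import *
o=st(); print(o['wrist_torque'],o['finger_force'])
```

```text
t 12.6 [0.4731 0.1547 0.2815] [ 3.1407 -0.0001  2.9346] w 0.02 F [-2.7877  0.9728  1.2151] q6 -1.162
[0.2768 0.429  0.1768] 30.00540465116501
```

Emit:
play_rows(translation=[[0,0,0],[0,0,0],[0,0,0],[0,0,0],[0,0,0],[0,0,0],[0,0,0],[0,0,0]], twist=[[0,0,0.8],[0,0,0.8],[0,0,0.8],[0,0,0.8],[0,0,0.8],[0,0,0.8],[0,0,0.8],[0,0,0.8]], gripper=[-1,-1,-1,-1,-1,-1,-1,-1])

```text
time: 13.4
tool_pos: [0.4732, 0.1547, 0.2815]
ee_rot: [3.141, -0.0, 2.294]
wrist_force: [-1.9, 1.0, 0.6]
width: 0.0197
finger_force: 30.0
```

Emit:
play_rows(translation=[[0,0,0],[0,0,0],[0,0,0],[0,0,0],[0,0,0],[0,0,0],[0,0,0],[0,0,0]], twist=[[0,0,0.8],[0,0,0.8],[0,0,0.8],[0,0,0.8],[0,0,0.8],[0,0,0.8],[0,0,0.7],[0,0,0]], gripper=[-1,-1,-1,-1,-1,-1,-1,-1])

```text
time: 14.2
tool_pos: [0.4733, 0.1546, 0.2815]
ee_rot: [3.141, -0.001, 1.747]
wrist_force: [-2.4, 0.5, 2.2]
width: 0.0195
finger_force: 30.0
```

Run:
```python
from h import *
o=st(); print(o['wrist_torque'],o['finger_force'])
```

```text
t 14.2 [0.4733 0.1546 0.2815] [ 3.141  -0.0005  1.7474] w 0.0195 F [-2.425   0.4573  2.1803] q6 0.025
[0.2171 0.3841 0.0533] 29.99931514263153
```

Emit:
play_rows(translation=[[0,0,0],[0,0,0],[0,0,0],[0,0,0]], twist=[[0,0,0.4],[0,0,0.4],[0,0,0.2],[0,0,0]], gripper=[-1,-1,-1,-1])

```text
time: 14.6
tool_pos: [0.4733, 0.1546, 0.2815]
ee_rot: [3.141, -0.001, 1.648]
wrist_force: [-2.6, 1.3, 2.9]
width: 0.0195
finger_force: 30.0
```

Run:
```python
from h import *
o=st(); print(o['wrist_torque'],o['finger_force'])
```

```text
t 14.6 [0.4733 0.1546 0.2815] [ 3.141  -0.0006  1.648 ] w 0.0195 F [-2.5612  1.3259  2.8764] q6 0.124
[0.327  0.5231 0.0966] 30.002086758613586
```

Emit:
play_rows(translation=[[0,0,0],[0,0,0],[0,0,0]], twist=[[0,0,0.3],[0,0,0.2],[0,0,0]], gripper=[-1,-1,-1])

```text
time: 14.9
tool_pos: [0.4733, 0.1545, 0.2815]
ee_rot: [3.141, -0.001, 1.597]
wrist_force: [-2.6, 2.4, 4.0]
width: 0.0198
finger_force: 30.0
```

Run:
```python
from h import *
o=st(); print(o['wrist_torque'],o['finger_force'])
```

```text
t 14.9 [0.4733 0.1545 0.2815] [ 3.1409 -0.0006  1.5975] w 0.0198 F [-2.5521  2.4214  3.9607] q6 0.175
[0.4751 0.4672 0.098 ] 30.003052353858948
```

Emit:
play_rows(translation=[[0,0,0],[0,0,0],[0,0,0]], twist=[[0,0,0.3],[0,0,0.2],[0,0,0]], gripper=[-1,-1,-1])

```text
time: 15.2
tool_pos: [0.4733, 0.1545, 0.2815]
ee_rot: [3.141, -0.001, 1.547]
wrist_force: [-2.3, 1.8, 4.7]
width: 0.0197
finger_force: 30.0
```

Run:
```python
from h import *
o=st(); print(o['wrist_torque'],o['finger_force'])
```

```text
t 15.2 [0.4733 0.1545 0.2815] [ 3.1409 -0.0006  1.5472] w 0.0197 F [-2.272   1.7756  4.6885] q6 0.225
[0.5346 0.5196 0.1528] 30.004834234714508
```

Emit:
play_rows(translation=[[0,0,0],[0,0,0],[0,0,0]], twist=[[0,0,0.3],[0,0,0.2],[0,0,0]], gripper=[-1,-1,-1])

```text
time: 15.5
tool_pos: [0.4733, 0.1545, 0.2815]
ee_rot: [3.141, -0.001, 1.497]
wrist_force: [-2.3, 2.5, 5.9]
width: 0.0199
finger_force: 30.0
```

Run:
```python
from h import *
o=st(); print(o['wrist_torque'],o['finger_force'])
im=robot.snapshot("scene")
cv2.imwrite("pics/s4.png",cv2.resize(im[190:310,190:340,::-1],None,fx=5,fy=5,interpolation=cv2.INTER_CUBIC))
```

```text
t 15.5 [0.4733 0.1545 0.2815] [ 3.1409 -0.0006  1.4972] w 0.0199 F [-2.343   2.4869  5.9041] q6 0.275
[0.5797 0.5582 0.1447] 30.006922781467438
```

View pics/s4.png

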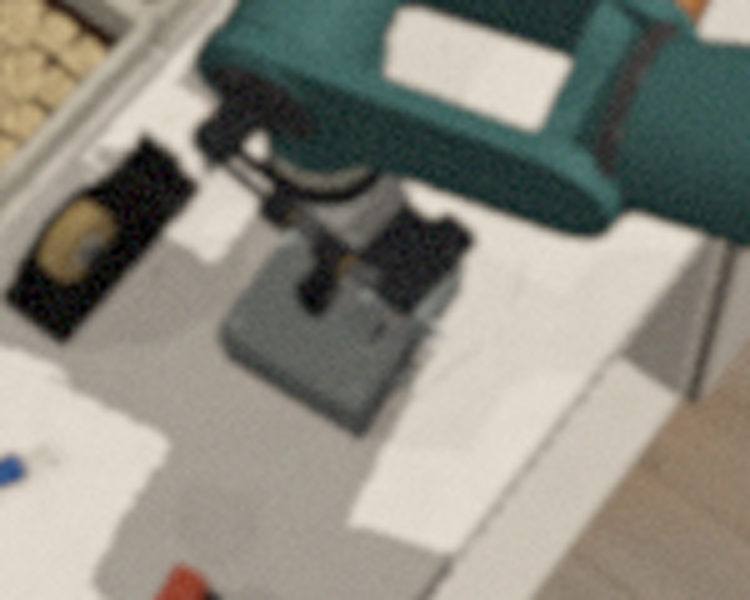

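Run:
```python
from h import *
im=robot.snapshot("wrist")[:,:,::-1]; cv2.imwrite("pics/w5r.png",im); a=cv2.imread("pics/w3r.png")
f=lambda x:cv2.convertScaleAbs(cv2.resize(x[170:310,215:345],None,fx=3,fy=3,interpolation=cv2.INTER_CUBIC),alpha=2.5,beta=10)
cv2.imwrite("pics/w5.png",np.hstack([f(a),f(im)]))
```

```text
(no output)
```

View pics/w5.png

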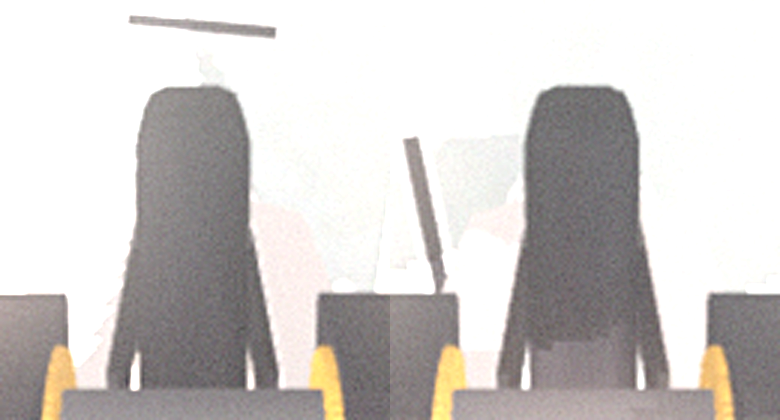

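Run:
```python
from h import *
o=st(); print(o['wrist_torque'],o['joint_torque']); m=cam("wrist")
f=lambda x,y,z:toplane((215+x/3,170+y/3),z,m)
a,b=f(16,138,.058),f(49,288,.058); d=b-a; print(a,b,np.linalg.norm(d),'long side yaw',math.atan2(d[1],d[0])%math.pi)
z=.070+.026+.018
for x0,y0,x1,y1 in((136,130,136,225),(249,130,249,225)):
  a,b=f(x0,y0,z),f(x1,y1,z); d=b-a; print('handle edge',a,b,math.atan2(d[1],d[0])%math.pi)
```

```text
t 15.6 [0.4733 0.1545 0.2815] [ 3.1409 -0.0006  1.4975] w 0.0198 F [-2.0576  2.392   5.358 ] q6 0.275
[0.5766 0.5149 0.149 ] [ -1.8202 -27.6716 -27.2032  -1.1062  -0.7323   0.149 ]
[0.4346 0.1732 0.058 ] [0.4381 0.136  0.058 ] 0.037428727925313786 long side yaw 1.6647451380638252
handle edge [0.4666 0.1861 0.114 ] [0.4651 0.1696 0.114 ] 1.4832225455732653
handle edge [0.4853 0.1848 0.114 ] [0.4843 0.1682 0.114 ] 1.5118487280964885
```

Emit:
play_rows(translation=[[0,0,0],[0,0,0]], twist=[[0,0,0.4],[0,0,0]], gripper=[-1,-1])

```text
time: 15.8
tool_pos: [0.4733, 0.1545, 0.2815]
ee_rot: [3.141, -0.001, 1.457]
wrist_force: [-2.1, 3.0, 5.7]
width: 0.0198
finger_force: 30.0
```

Run:
```python
from h import *
o=st(); print(o['wrist_torque'])
im=robot.snapshot("wrist")[:,:,::-1]; cv2.imwrite("pics/w6r.png",im)
for n in("w3r","w5r","w6r"):
    g=cv2.imread(f"pics/{n}.png")[:,:,::-1].mean(2)
    print(n,[(lambda r:[round(float(v),2) for v in (np.interp(45,-0+np.array([0]),[0]),)] and [int(np.where(r<50)[0].min())+225,int(np.where(r<50)[0].max())+225])(g[y,225:330]) for y in(205,215,225,235,240)])
```

```text
t 15.8 [0.4733 0.1545 0.2815] [ 3.1409 -0.0006  1.4573] w 0.0198 F [-2.079   3.0082  5.746 ] q6 0.315
[0.5822 0.5735 0.3198]
w3r [[281, 294], [278, 296], [277, 297], [270, 297], [273, 297]]
w5r [[264, 294], [261, 296], [261, 297], [261, 297], [261, 297]]
w6r [[264, 293], [261, 296], [261, 297], [261, 297], [261, 297]]
```

Emit:
play_rows(translation=[[0,0,0],[0,0,0]], twist=[[0,0,0.3],[0,0,0]], gripper=[-1,-1])

```text
time: 16.05
tool_pos: [0.4733, 0.1545, 0.2815]
ee_rot: [3.141, -0.001, 1.428]
wrist_force: [-1.7, 3.3, 4.9]
width: 0.0197
finger_force: 30.1
```

Run:
```python
from h import *
o=st(); print(o['wrist_torque'])
```

```text
t 16.05 [0.4733 0.1545 0.2815] [ 3.1407 -0.0005  1.4279] w 0.0197 F [-1.7398  3.261   4.9188] q6 0.344
[0.5089 0.5451 0.3508]
```

Emit:
play_rows(translation=[[0,0,-0.01],[0,0,0],[0,0,0],[0,0,0],[0,0,0]], twist=[[0,0,-0.4],[0,0,-0.4],[0,0,-0.4],[0,0,-0.4],[0,0,0]], gripper=[-1,-1,-1,-1,-1])

```text
time: 16.55
tool_pos: [0.4732, 0.1544, 0.2815]
ee_rot: [-3.142, -0.0, 1.587]
wrist_force: [-2.3, 2.9, 4.1]
width: 0.0197
finger_force: 30.0
```

Run:
```python
from h import *
o=st(); print(o['wrist_torque'])
m=cam("wrist")
im=robot.snapshot("wrist")[:,:,::-1]; cv2.imwrite("pics/w7r.png",im)
g=im.mean(2)
for y in(210,215,220,225,230,235,240):
    r=np.where(g[y,235:330]<50)[0]+235; r=r[r>252]; a,b=toplane((r.min()-.5,y),.114,m),toplane((r.max()+.5,y),.114,m); print(y,r.min(),r.max(),a[:2],b[:2])
```

```text
t 16.55 [0.4732 0.1544 0.2815] [-3.1415 -0.0004  1.5868] w 0.0197 F [-2.349   2.9404  4.1137] q6 0.185
[0.622  0.4941 0.0073]
210 262 295 [0.464 0.187] [0.4809 0.1873]
215 261 296 [0.4635 0.1844] [0.4815 0.1847]
220 261 297 [0.4636 0.1819] [0.4821 0.1822]
225 261 297 [0.4636 0.1793] [0.4822 0.1796]
230 261 297 [0.4636 0.1767] [0.4822 0.1769]
235 261 297 [0.4636 0.174 ] [0.4823 0.1743]
240 261 297 [0.4636 0.1714] [0.4824 0.1716]
```

Emit:
play_rows(translation=[[0,0,0],[0,0,0],[0,0,0]], twist=[[0,0,-0.3],[0,0,-0.25],[0,0,0]], gripper=[-1,-1,-1])

```text
time: 16.9
tool_pos: [0.4732, 0.1544, 0.2815]
ee_rot: [-3.141, -0.0, 1.642]
wrist_force: [-2.7, 2.7, 5.5]
width: 0.0196
finger_force: 30.0
```

Run:
```python
from h import *
o=st(); print(o['wrist_torque'])
```

```text
t 16.9 [0.4732 0.1544 0.2815] [-3.1414 -0.0002  1.6424] w 0.0196 F [-2.6928  2.6626  5.4807] q6 0.13
[0.7326 0.6806 0.0128]
```

Emit:
play_rows(translation=[[0,0,0],[0,0,0],[0,0,0],[0,0,0],[0,0,0],[0,0,0]], twist=[[0,0,0],[0,0,0],[0,0,0],[0,0,0],[0,0,0],[0,0,0]], gripper=[0.1,0.1,0.1,0.1,0.1,0.1])

```text
time: 17.5
tool_pos: [0.4733, 0.1543, 0.2814]
ee_rot: [3.142, 0.0, 1.642]
wrist_force: [-0.9, 0.0, -0.0]
width: 0.0518
finger_force: 0.0
```

Emit:
play_rows(translation=[[0,0,-0.1],[0,0,-0.2],[0,0,-0.4],[0,0,-0.4],[0,0,-0.4],[0,0,-0.4],[0.7,0,-0.4],[0.7,0,0]], twist=[[0,0,0],[0,0,0],[0,0,0],[0,0,0],[0,0,0],[0,0,0],[0,0,0],[0,0,0]], gripper=[0.1,0.1,0.1,0.1,0.1,0.1,0.1,0.1])

```text
time: 18.3
tool_pos: [0.4697, 0.2105, 0.3775]
ee_rot: [3.135, -0.001, 1.64]
wrist_force: [0.4, 0.9, 0.3]
width: 0.0515
finger_force: 0.0
```

Run:
```python
from h import *
st(); m=cam("wrist"); im=robot.snapshot("wrist"); cv2.imwrite("pics/w8r.png",im[:,:,::-1])
for n in("t_key_grip","t_key_flange","lock_mouth"): print(n,[(np.round(d['centre'],4).tolist(),round(d['score'],2)) for d in robot.spot_point(n,"wrist")[:2]])
c=topix([.473,.1545,.09],m); print(c); x0,y0=int(np.clip(c[0]-120,0,320)),int(np.clip(c[1]-95,0,230)); print(x0,y0)
cv2.imwrite("pics/w8.png",cv2.convertScaleAbs(cv2.resize(im[y0:y0+190,x0:x0+240,::-1],None,fx=3,fy=3,interpolation=cv2.INTER_CUBIC),alpha=1.8,beta=10))
```

```text
t 18.3 [0.4697 0.2105 0.3775] [ 3.1348 -0.0015  1.6398] w 0.0515 F [0.3881 0.9371 0.3155] q6 0.242
t_key_grip [([0.4712, 0.1556, 0.0971], 0.85)]
t_key_flange [([0.4717, 0.1578, 0.068], 0.82)]
lock_mouth [([0.4738, 0.1509, 0.0733], 0.84)]
[276.0557 273.6663]
156 178
```

View pics/w8.png

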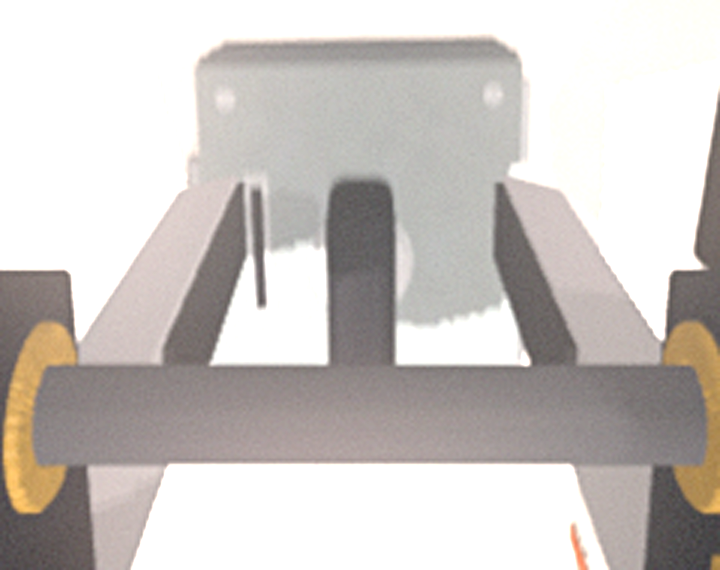

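```bash
python3 -c "
from bench import robot
print(robot.close_job())"
```

```text
the job is handed in; nothing more can be done
None
```

The T-key was inserted fully home, turned clockwise to the stop (wrist torque rose from 0.15 to 0.35 N m there) and eased back about 0.2 rad within the slot's play to square the handle with the long sides; it was left standing, released with nothing touching it, and handed in at about 18 s, verdict not shown.

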